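# Snap the replacement fuse into the furnace's fuse base

### The arm

A 6-joint arm with a two-finger parallel gripper is mounted at the origin on the work surface. World frame = base frame: x ahead of the robot, y to its left, z up, the work surface at z = 0. Lengths are in m, angles in rad, forces in N, time in s.
With the tool pointing down it reaches from about 0.3 to 0.875 m from the base axis. Payload 6.4 kg.
Tool frame: the origin (TCP) lies on the centre line of the jaws, within the pads' length; the fingertips stand 25 mm ahead of it and the grasp point (between the pads) lies 6 mm ahead of it (ctrl.tips_ahead is the z of the fingertips in the tool frame, in m); z points along the fingers, x is the direction in which the jaws open and shut, and the axes are right-handed (so a half turn about z gives the same grasp; the last joint's range is limited). The gripper opens to 85 mm and grips with 20 to 120 N. Pads are 22 mm wide; open, the fingers measure 114 mm over their backs; the gripper's body (76 mm by 85 mm) begins 54 mm behind the grasp point. The pads swing forward as they close: fully open they stand 13 mm farther back than shut.
Start: joints at [1.019, 0.181, 1.607, -0, 1.354, -0.206], TCP at [0.195, 0.541, 0.223] pointing down, gripper open.
Joint ranges: [-2.99, 2.99], [-0.89, 2.07], [0.3, 2.58], [-1.14, 4.28], [0, 2.63], [-3.12, 3.12]. Speed limits (rad/s): [2.57, 2.57, 3.01, 3.14, 3.14, 3.14].

### API

Orientations are given as a unit quaternion [w, x, y, z].
In Python, from bench import ctrl gives the robot as it stands.
- The arm moves only by the shell command python3 -m pendant 'ROWS'. ROWS is JSON, a list that holds one entry, the list of rows, each a list of 7 numbers: the shift along the tool's x, y, z in m, then the turn, a rotation vector about the tool's x, y, z in rad, then the closure, from -1 (fully open) to 1 (shut). A call has 1 to 10 rows; each row shifts and turns the commanded pose from where the row before left it, along the tool's axes as they then stand; what a row does not reach is not made up. A row lasts 1/10 s, in which the tool goes at most 50 mm and 8.59 degrees, less where a joint would pass 70% of its speed; a pose out of reach is approached as far as the arm can. A call with a gripper value outside its range is refused whole. The fingers move at their own pace and stop on an object; the grip force is fixed at half the most. Time passes only in rows, so rows that do not move let the fingers close. It gives the time, the measured TCP pose, the force and the opening at its end, in the units of the state.
- ctrl.get_obs(): the state, without advancing time (a new reading comes with each control period).
- ctrl.camera(name): name is "side" or "top" or "wrist"; returns (picture, depth): 400x640x3 uint8, red, green, blue; 400x640 float32, m along the optical axis (not along the pixel's ray), 0 where there is no reading.
- ctrl.calibration(name): a dict with "fov_y" (degrees; the focal length in pixels is half the picture's height over the tangent of half this angle, whatever the lens; pixels are square), "cx", "cy" (the principal point, pixels), "D" ([k1, k2, p1, p2, k3] as OpenCV has them; the pictures are not rectified), "camera_from_world" (4x4, takes a point from world to camera coordinates). Camera axes: x right, y down, z forward; pixel columns grow to the right and rows downward; lengths in m; the calibration is good to about 2 mm. A picture is of the moment at which its call begins: read the wrist's pose just before it. calibration takes no time and is no camera call; for the wrist camera it gives the pose at the moment of the call.
- ctrl.hand_in(): hands the job in, once; it reports no verdict.
The state is a dict: "time_s": time; "q": joint angles; "dq": joint speeds; "joint_efforts": joint torques, N m; "eef_pos": TCP position; "eef_rot": TCP orientation; "wrist_force": force on the tool from outside, world axes, zero at the start; "torque": the same for the moment, N m; "opening": opening from 0.0 (shut) to 1.0 (fully open).
Only numpy, scipy, OpenCV 4.12 (cv2) and the standard library are available. Lean on these libraries where they do the work, as an engineer would, in place of code of your own. Each camera call takes 0.05 s, during which the arm holds its last target.

### The job

The muffle furnace in the weighing room needs its fuse: pick up the fuse with the green band, leave the red and blue ones where they are, and press the green one straight down between the two copper spring clips of the black fuse base until it is fully home, level on its rests, with both clips snapped over its ends. Press it in with the gripper rather than dropping it, then let go.

Things in the scene. Friction and masses are not known exactly. Their poses are not given: they have to be found in the camera images.
- fuse_green_center (a point): Centre, half-way up, of the loose fuse to fit: bar 100 mm long (x), 26 wide (y), 36 high (z), lying flat, centre 18 mm above the bench; white ceramic middle with a green band, brass end caps bevelled 10 mm at 45 degrees above and below; ends alike. 0.13 to 0.25 kg. Grip it at the middle across its 26 mm width, with 30 N or more so that it does not slip while pressed.
- seat (a point): Where the fuse's centre lies when home, 48 mm above the bench; x runs clip to clip, z up. Fixed black base 190 x 66 x 12 mm; two rests, tops 30 mm up, 20 to 40 mm each side; open beside and between them. Copper clips 36 mm wide: rolls 64 mm up, 43 mm from the middle, flared above to 82 mm up, 56 mm out. Pushed down (10 to 15 N), the fuse spreads them 7 mm each; they snap over its top bevels.
- fuse_red_center (a point): Centre of the fuse with a red band, otherwise like the green one in shape and size, lying loose on the bench. Not wanted: leave it alone.
- fuse_blue_center (a point): Centre of the fuse with a blue band, otherwise like the green one in shape and size, lying loose on the bench. Not wanted: leave it alone.
There are look-alikes about, which are no part of the job. Leave any grey look-alike of the part that bears fuse_green_center alone.

How it is judged:
By the outcome, as a careful person would: the job done as asked, in the order asked, and still so for the second after the job is handed in, with the robot touching nothing.
It also fails if it takes over 38 s, if anything falls off the work surface, if the arm or the gripper's body presses on something with over 40 N, if the wrist force passes 120 N, or if a joint passes its speed limit or range.

## Working session

There is one attempt and no reset: what is moved stays moved. The work goes in short steps, Python scripts to look and compute and a shell command to move; the robot and the scene stay as the last step left them, time stands still between calls to the robot, and variables do not carry over. Pictures are saved under pics/ and viewed, and the job is handed in when it is done.

```bash
mkdir -p pics; cat > h.py <<'E'
import numpy as np, cv2
from bench import ctrl
def snap(n,tag):
    c=ctrl.calibration(n); im,d=ctrl.camera(n)
    cv2.imwrite(f'pics/{tag}.png',im[...,::-1]); np.savez(f'pics/{tag}.npz',im=im,d=d,T=c['camera_from_world'],f=200/np.tan(np.radians(c['fov_y'])/2),cx=c['cx'],cy=c['cy'],D=np.array(c['D'],float))
    return np.load(f'pics/{tag}.npz')
def ray(c,uv):
    K=np.array([[c['f'],0,c['cx']],[0,c['f'],c['cy']],[0,0,1]],float)
    p=cv2.undistortPoints(np.array(uv,float).reshape(-1,1,2),K,c['D']).reshape(-1,2)
    R=c['T'][:3,:3]; o=-R.T@c['T'][:3,3]
    return o,np.c_[p,np.ones(len(p))]@R
def plane(c,uv,z):
    o,r=ray(c,uv); return o+r*((z-o[2])/r[:,2])[:,None]
def deproj(c,uv):
    o,r=ray(c,uv); u=np.round(np.array(uv)).astype(int).reshape(-1,2)
    return o+r*c['d'][u[:,1],u[:,0]][:,None]
E
python3 - <<'E'
from h import *
for n in('top','side','wrist'): c=snap(n,n+'0'); print(n,c['f'],c['D'],(c['d']>0).mean())
print(ctrl.get_obs())
E
```

```text
top 478.8589592992493 [-0.04557075  0.          0.          0.          0.        ] 0.996015625
side 391.1000499624668 [0.01959311 0.         0.         0.         0.        ] 0.995921875
wrist 325.6776667269207 [-0.00720048  0.          0.          0.          0.        ] 0.99612890625
{'time_s': 0.15, 'q': array([ 1.01874655e+00,  1.81377544e-01,  1.60776698e+00,  2.23702228e-05,
        1.35383250e+00, -2.06276810e-01]), 'dq': array([ 0.00116516, -0.00100915, -0.00342249,  0.00076675, -0.00017379,
        0.0002382 ]), 'joint_efforts': array([-1.23302693e-04, -4.45260751e+01, -3.51688886e+01, -1.92214134e-04,
        5.89303629e-03,  2.85927860e-05]), 'eef_pos': array([0.1946111 , 0.54060039, 0.22279258]), 'eef_rot': array([ 2.63486468e-04,  8.18207766e-01,  5.74922232e-01, -6.40166197e-04]), 'wrist_force': array([-0.75031236, -0.21119438, -0.4239384 ]), 'torque': array([ 0.01551658, -0.04365887,  0.01470638]), 'opening': 0.9979232756067913}
```

View pics/top0.png

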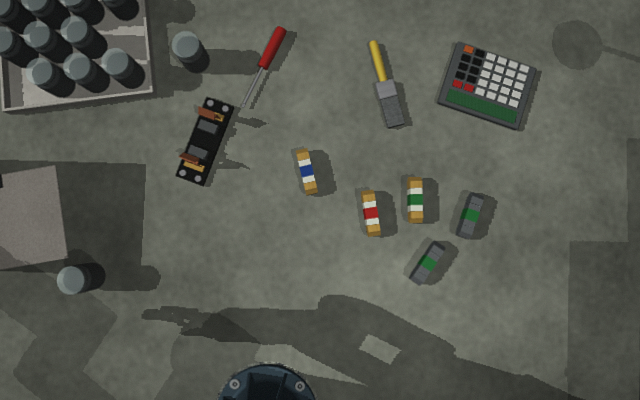

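View pics/side0.png

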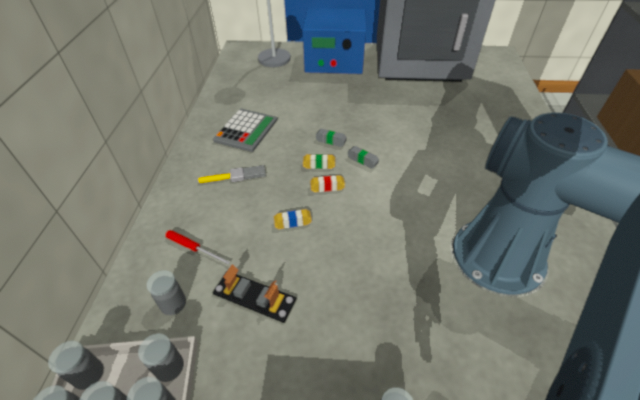

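View pics/wrist0.png

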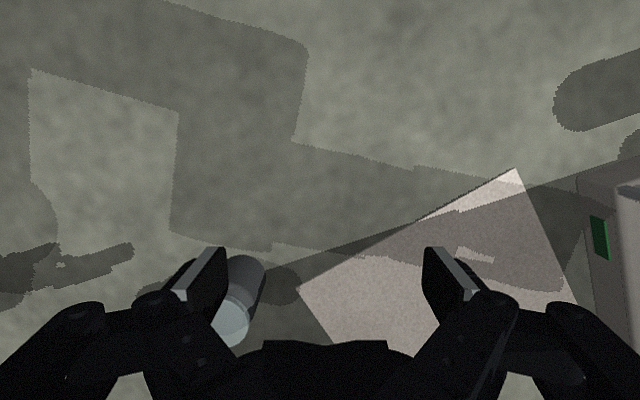

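The white-bodied fuse with the green band is at top (416,200) and side (319,161). It could be confused with the grey ones at top (471,215) and (428,263), the red at (371,213) or the blue at (307,171). The base is at top (206,142). I'll check the choice in a crop and measure.

```bash
python3 - <<'E'
from h import *
c=np.load('pics/top0.npz'); im=c['im']
a=cv2.resize(im[150:300,340:500],None,fx=2.5,fy=2.5,interpolation=cv2.INTER_CUBIC)
b=cv2.resize(im[80:200,160:260],None,fx=4,fy=4,interpolation=cv2.INTER_CUBIC)[:375]
a=a[:375]; cv2.imwrite('pics/crop1.png',np.hstack([a,b[:,:400]])[...,::-1])
P=deproj(c,np.stack(np.meshgrid(np.arange(640),np.arange(400)),-1).reshape(-1,2)).reshape(400,640,3)
print('bench z',np.median(P[230:290,200:300,2]), P[385,268],P[200,416],P[215,471],P[142,206])
# green fuse: mask by height in local window
def obj(u0,u1,v0,v1,lo,hi):
    m=np.zeros((400,640),bool); m[v0:v1,u0:u1]=True
    m&=(P[...,2]>lo)&(P[...,2]<hi)
    q=P[m]; r=cv2.minAreaRect((q[:,:2]*1000).astype(np.float32)); return r,np.median(q[:,2]),m.sum()
for n,w in dict(green=(400,432,172,228),red=(355,387,185,240),blue=(290,323,143,198)).items(): print(n,obj(*w,.03,.045))
print('base plate',obj(165,245,85,195,.006,.02)); print('upper',obj(165,245,85,195,.05,.1)); print('rests',obj(165,245,85,195,.024,.036))
E
```

```text
bench z 0.00034163934798547846 [ 0.07769316 -0.00571757  0.04065869] [ 0.47511923 -0.30794349  0.03957037] [ 0.4466796  -0.42772297  0.03777753] [0.59059205 0.15222603 0.0152215 ]
green (((475.9039306640625, -309.10003662109375), (95.20915985107422, 27.071292877197266), 1.6947940587997437), np.float64(0.03653461050153439), np.int64(546))
red (((444.7763977050781, -212.68275451660156), (94.77694702148438, 26.985498428344727), 10.168133735656738), np.float64(0.036473793424925516), np.int64(533))
blue (((531.7297973632812, -71.08299255371094), (96.52693176269531, 26.559322357177734), 15.701099395751953), np.float64(0.03657890273477071), np.int64(521))
base plate (((597.9759521484375, 149.31504821777344), (201.75685119628906, 170.92396545410156), 5.471278190612793), np.float64(0.012912256780653664), np.int64(1931))
upper (((594.369140625, 157.93673706054688), (37.168983459472656, 114.70555114746094), 71.56901550292969), np.float64(0.07361987567631856), np.int64(289))
rests (((594.40625, 157.44943237304688), (40.89341735839844, 115.14053344726562), 70.9593505859375), np.float64(0.030543556654797577), np.int64(367))
```

View pics/crop1.png

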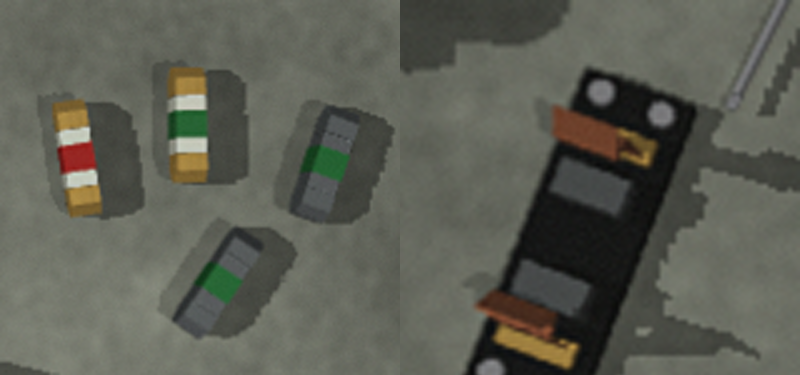

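The crop confirms the white/brass bodied fuse with the green band (top 416,200); the two grey ones are decoys. Next I'll cross-check with the side view, look for tall obstacles along the path, and get the tool offsets.

```bash
python3 - <<'E'
from h import *
print(ctrl.tips_ahead)
c=np.load('pics/top0.npz'); 
uv=np.stack(np.meshgrid(np.arange(640),np.arange(400)),-1).reshape(-1,2)
P=deproj(c,uv).reshape(400,640,3)
for (n,m) in (('green',(399,430,173,228)),):pass
# tall things
z=P[...,2]; m=((z>.06)&(c['d']>0)).astype(np.uint8)
k,l,s,ce=cv2.connectedComponentsWithStats(m)
for i in range(1,k):
    if s[i,4]>40: q=P[l==i]; print(s[i,4],q[:,0].min().round(3),q[:,0].max().round(3),q[:,1].min().round(3),q[:,1].max().round(3),'zmax',q[:,2].max().round(3))
# side: colour bands
s_=np.load('pics/side0.npz'); h=cv2.cvtColor(s_['im'],cv2.COLOR_RGB2HSV)
for nm,cc,cam in (('side',s_,(300,340,148,178)),('top',c,(400,432,185,215))):
    h=cv2.cvtColor(cc['im'],cv2.COLOR_RGB2HSV); u0,u1,v0,v1=cam
    g=(h[v0:v1,u0:u1,0]>50)&(h[v0:v1,u0:u1,0]<85)&(h[v0:v1,u0:u1,1]>120)
    Q=deproj(cc,uv).reshape(400,640,3)[v0:v1,u0:u1][g]; t=Q[Q[:,2]>.031]
    print(nm,'green band',g.sum(),len(t),t.mean(0),t.min(0),t.max(0))
# base in side depth
Q=deproj(s_,uv).reshape(400,640,3)[255:325,205:305]; q=Q[(Q[...,2]>.05)&(Q[...,2]<.1)]
r=cv2.minAreaRect((q[:,:2]*1000).astype(np.float32)); print('side upper',r,len(q))
E
```

```text
0.025
1083 0.829 0.885 0.48 0.603 zmax 0.11
365 0.853 0.888 0.401 0.456 zmax 0.108
213 0.865 0.888 0.324 0.374 zmax 0.105
900 0.775 0.834 0.388 0.449 zmax 0.111
1590 0.75 0.821 0.468 0.594 zmax 0.11
820 0.749 0.808 0.156 0.216 zmax 0.105
864 0.709 0.766 0.298 0.357 zmax 0.111
1844 0.683 0.756 0.377 0.518 zmax 0.11
147 0.63 0.654 0.122 0.16 zmax 0.086
131 0.535 0.558 0.155 0.193 zmax 0.086
883 0.259 0.318 0.363 0.423 zmax 0.105
463 0.055 0.089 -0.049 0.048 zmax 0.122
side green band 78 36 [ 0.47633465 -0.30425525  0.03501076] [ 0.4676878  -0.31942183  0.031191  ] [ 0.48477391 -0.29182579  0.03737155]
top green band 140 120 [ 0.47712369 -0.30647681  0.04533308] [ 0.39950937 -0.32148261  0.03163225] [ 0.48858158 -0.09483858  1.05834712]
side upper ((593.712646484375, 158.45896911621094), (36.97010040283203, 117.02983856201172), 71.91534423828125) 291
```

```bash
python3 -m pendant '[[[-0.037,0.029,0,0,0,0,-1],[-0.037,0.029,0,0,0,0,-1],[-0.037,0.029,0,0,0,0,-1],[-0.037,0.029,0,0,0,0,-1],[-0.037,0.029,0,0,0,0,-1],[-0.037,0.029,0,0,0,0,-1],[-0.037,0.029,0,0,0,0,-1],[-0.037,0.029,0,0,0,0,-1],[-0.037,0.029,0,0,0,0,-1]]]'
python3 -m pendant '[[[-0.037,0.029,0,0,0,0,-1],[-0.037,0.029,0,0,0,0,-1],[-0.037,0.029,0,0,0,0,-1],[-0.037,0.029,0,0,0,0,-1],[-0.037,0.029,0,0,0,0,-1],[-0.037,0.029,0,0,0,0,-1],[-0.037,0.029,0,0,0,0,-1],[-0.037,0.029,0,0,0,0,-1],[-0.037,0.029,0,0,0,0,-1],[-0.037,0.029,0,0,0,0,-1]]]'
python3 -m pendant '[[[0,0,0.01,0,0,-0.125,-1],[0,0,0.01,0,0,-0.125,-1],[0,0,0.01,0,0,-0.125,-1],[0,0,0,0,0,0,-1],[0,0,0,0,0,0,-1]]]'
cat >> h.py <<'E'
from scipy.spatial.transform import Rotation as Ro
def tool(target=None,xang=None):
    o=ctrl.get_obs(); R=Ro.from_quat(o['eef_rot'],scalar_first=True).as_matrix()
    print('t',o['time_s'],'pos',o['eef_pos'].round(4),'xang',np.degrees(np.arctan2(R[1,0],R[0,0])).round(2),'zaxis',R[:,2].round(4),'F',o['wrist_force'].round(1),'open',round(o['opening'],3))
    if target is not None: print('tool shift',(R.T@(np.array(target)-o['eef_pos'])).round(4))
    if xang is not None: print('turn tool z',-np.radians(xang)+np.arctan2(R[1,0],R[0,0]))
E
python3 - <<'E'
from h import *
tool((.476,-.3075,.03),91.7); snap('wrist','wrist1')
E
```

```text
time_s: 1.05
eef_pos: [0.3276, 0.1376, 0.2236]
eef_rot: [0.0, 0.818, 0.575, 0.0]
wrist_force: [1.0, -0.3, 1.0]
opening: 0.999
time_s: 2.05
eef_pos: [0.4751, -0.3091, 0.223]
eef_rot: [-0.0, 0.818, 0.575, 0.0]
wrist_force: [0.8, -1.0, 0.7]
opening: 1.003
time_s: 2.55
eef_pos: [0.4749, -0.307, 0.1934]
eef_rot: [-0.0, 0.698, 0.716, -0.0]
wrist_force: [0.1, 0.1, -0.3]
opening: 0.997
t 2.55 pos [ 0.4749 -0.307   0.1934] xang 91.48 zaxis [-5.e-04  4.e-04 -1.e+00] F [ 0.1  0.1 -0.3] open 0.997
tool shift [-0.0006  0.0012  0.1634]
turn tool z -0.003770680841386209
```

View pics/wrist1.png

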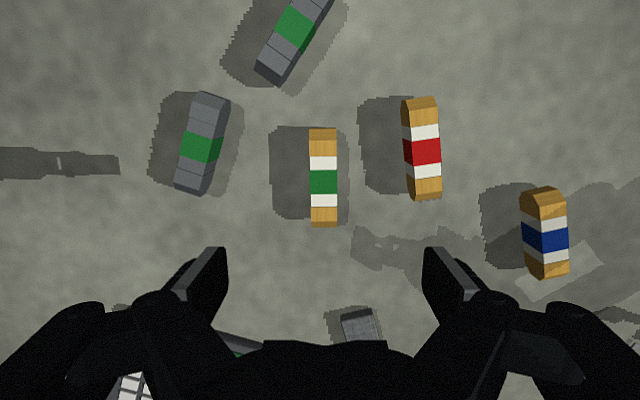

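The wrist view shows the green fuse at (323,178) upright between the jaws, with the red at (421,150) clear to the right and the grey at (202,145) clear to the left. Measuring from this view.

```bash
python3 - <<'E'
from h import *
c=np.load('pics/wrist1.npz'); uv=np.stack(np.meshgrid(np.arange(640),np.arange(400)),-1).reshape(-1,2)
P=deproj(c,uv).reshape(400,640,3); m=np.zeros((400,640),bool); m[120:232,300:345]=1; m&=(P[...,2]>.031)&(P[...,2]<.045)
q=P[m]; r=cv2.minAreaRect((q[:,:2]*1000).astype(np.float32)); print(r,np.median(q[:,2]),m.sum())
v,u=np.nonzero(m); x=plane(c,np.c_[u,v],.036); print('plane',cv2.minAreaRect((x[:,:2]*1000).astype(np.float32)))
h=cv2.cvtColor(c['im'],cv2.COLOR_RGB2HSV); g=m&(h[...,0]>50)&(h[...,0]<85)&(h[...,1]>120); print('band',P[g].mean(0))
E
```

```text
((476.6823425292969, -309.0588073730469), (92.1464614868164, 26.177587509155273), 1.9348773956298828) 0.036185603818420536 2434
plane ((475.6817932128906, -309.1612548828125), (90.83001708984375, 26.100439071655273), 1.9379022121429443)
band [ 0.47662985 -0.30865096  0.03660203]
```

```bash
python3 -m pendant '[[[-0.002,0.001,0.04,0,0,-0.007,-1],[0,0,0.04,0,0,0,-1],[0,0,0.04,0,0,0,-1],[0,0,0.025,0,0,0,-0.5],[0,0,0.018,0,0,0,-0.3],[0,0,0,0,0,0,-0.3],[0,0,0,0,0,0,-0.3]]]'
python3 - <<'E'
from h import *
tool((.4762,-.309,.03),91.9); snap('wrist','wrist2')
E
```

```text
time_s: 3.3
eef_pos: [0.4765, -0.3095, 0.0313]
eef_rot: [0.0, 0.695, 0.719, -0.0]
wrist_force: [-0.0, -0.0, 1.4]
opening: 0.651
t 3.3 pos [ 0.4765 -0.3095  0.0313] xang 92.02 zaxis [ 6.e-04 -6.e-04 -1.e+00] F [-0.  -0.   1.4] open 0.651
tool shift [ 0.0005 -0.0003  0.0013]
turn tool z 0.002013211981466201
```

View pics/wrist2.png

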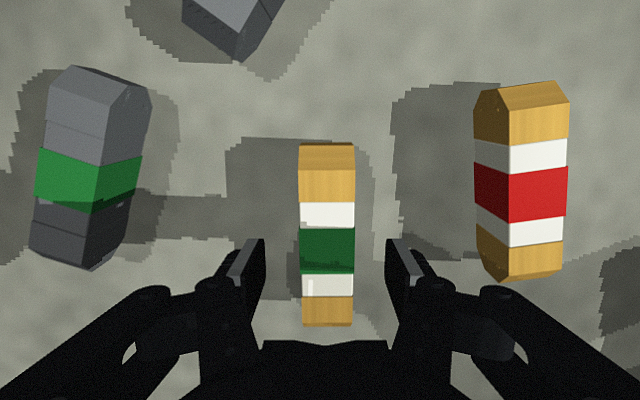

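The green fuse (326,250) stands centred between the pads. Close and lift.

```bash
python3 -m pendant '[[[0,0,0,0,0,0,1],[0,0,0,0,0,0,1],[0,0,0,0,0,0,1],[0,0,0,0,0,0,1],[0,0,0,0,0,0,1],[0,0,0,0,0,0,1],[0,0,0,0,0,0,1],[0,0,0,0,0,0,1]]]'
python3 -m pendant '[[[0,0,-0.01,0,0,0,1],[0,0,-0.03,0,0,0,1],[0,0,-0.04,0,0,0,1],[0,0,-0.04,0,0,0,1],[0,0,-0.04,0,0,0,1],[0,0,0,0,0,0,1],[0,0,0,0,0,0,1]]]'
python3 - <<'E'
from h import *
tool((.594,.158,.19),71.7); snap('wrist','wrist3')
E
```

```text
time_s: 4.15
eef_pos: [0.476, -0.3091, 0.0304]
eef_rot: [-0.0, 0.694, 0.72, -0.0]
wrist_force: [-0.5, -0.3, 1.0]
opening: 0.003
time_s: 4.85
eef_pos: [0.4766, -0.3097, 0.1924]
eef_rot: [0.002, 0.694, 0.72, -0.0]
wrist_force: [-0.1, 0.2, -0.5]
opening: -0.0
t 4.85 pos [ 0.4766 -0.3097  0.1924] xang 92.08 zaxis [ 0.0024 -0.0024 -1.    ] F [-0.1  0.2 -0.5] open -0.0
tool shift [0.4631 0.1342 0.0015]
turn tool z 0.3556501103939971
```

View pics/wrist3.png

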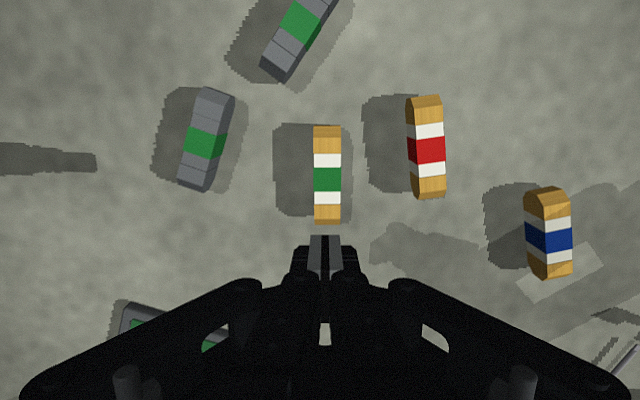

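The grasp missed: opening is 0 and the fuse is still on the bench at (326,175). I'll find where the pads really are using the wrist depth.

```bash
python3 - <<'E'
from h import *
uv=np.stack(np.meshgrid(np.arange(640),np.arange(400)),-1).reshape(-1,2)
for t,pix in(('wrist2',[(326,150),(326,250),(326,320),(262,242),(240,262),(390,242),(250,285),(262,290)]),('wrist3',[(326,177),(326,240),(318,238),(334,238),(326,270),(318,268),(300,255)])):
    c=np.load(f'pics/{t}.npz'); P=deproj(c,pix); print(t)
    for a,b in zip(pix,P): print(a,b.round(4),c['d'][a[1],a[0]].round(3))
    T=c['T']; print('cam pos',(-T[:3,:3].T@T[:3,3]).round(4),'axis',T[2,:3].round(3))
print(ctrl.get_obs()['eef_pos'])
c=np.load('pics/wrist3.npz')
K=np.array([[c['f'],0,c['cx']],[0,c['f'],c['cy']],[0,0,1]],float)
o=np.array([.4766,-.3097,.1924])
for dz in(0,.006,.025):
    p=c['T'][:3,:3]@(o-[0,0,dz])+c['T'][:3,3]; print(dz,(K@p/p[2]).round(1),p[2])
c=np.load('pics/wrist2.npz'); a=cv2.resize(c['im'][130:400,180:480],None,fx=2,fy=2); cv2.imwrite('pics/crop2.png',a[...,::-1])
E
```

```text
wrist2
(326, 150) [ 0.4288 -0.3107  0.0279] 0.153
(326, 250) [ 0.4762 -0.3091  0.0362] 0.158
(326, 320) [ 0.5154 -0.3077  0.0362] 0.168
(262, 242) [ 0.4686 -0.3381  0.0464] 0.146
(240, 262) [ 0.4662 -0.3417  0.0711] 0.121
(390, 242) [ 0.4641 -0.2822  0.0524] 0.139
(250, 285) [ 0.4741 -0.3376  0.0737] 0.121
(262, 290) [ 5.215e-01 -3.477e-01 -3.000e-04] 0.205
cam pos [ 0.4098 -0.312   0.1818] axis [ 0.263  0.009 -0.965]
wrist3
(326, 177) [ 0.4736 -0.3091  0.0378] 0.311
(326, 240) [ 0.465  -0.3097  0.2115] 0.141
(318, 238) [ 0.4653 -0.3133  0.209 ] 0.144
(334, 238) [ 0.4647 -0.3062  0.2097] 0.143
(326, 270) [ 0.466  -0.3098  0.2368] 0.117
(318, 268) [ 0.4651 -0.3126  0.2372] 0.116
(300, 255) [ 0.47   -0.3205  0.2168] 0.137
cam pos [ 0.4097 -0.312   0.3427] axis [ 0.265  0.007 -0.964]
[ 0.47587622 -0.30893243  0.19064631]
0 [325.2 246.5   1. ] 0.16269626777692242
0.006 [325.2 241.7   1. ] 0.16848164677256833
0.025 [325.2 228.5   1. ] 0.18680201359211362
```

View pics/crop2.png

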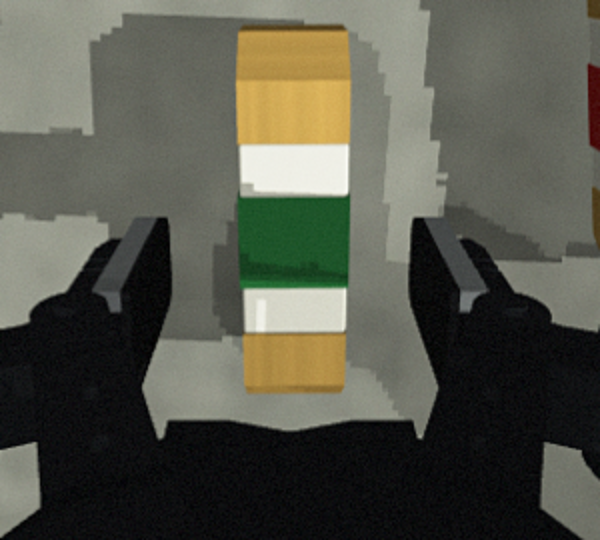

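```bash
python3 - <<'E'
from h import *
c=snap('side','side3'); tool()
cv2.imwrite('pics/side3c.png',cv2.resize(c['im'][20:220,230:430],None,fx=3,fy=3,interpolation=cv2.INTER_CUBIC)[...,::-1])
K=np.array([[c['f'],0,c['cx']],[0,c['f'],c['cy']],[0,0,1]],float); o=ctrl.get_obs()['eef_pos']
for dz in(-.05,0,.025):
    p=c['T'][:3,:3]@(o-[0,0,dz])+c['T'][:3,3]; print(dz,(K@p/p[2]).round(1),p[2])
w=np.load('pics/wrist3.npz')
oo,r=ray(w,[(326,234)]); print('ray row234 at x=.465:',oo+r*((.465-oo[0])/r[:,0])[:,None])
E
```

```text
t 4.95 pos [ 0.4754 -0.3085  0.1896] xang 92.07 zaxis [-0.0013  0.0012 -1.    ] F [0.3 0.4 0.4] open -0.001
-0.05 [318.1  98.9   1. ] 1.053185958567996
0 [318.3 114.5   1. ] 1.0899100608252843
0.025 [318.4 121.9   1. ] 1.1082721119539287
ray row234 at x=.465: [[ 0.465      -0.30972489  0.20467495]]
```

View pics/side3c.png

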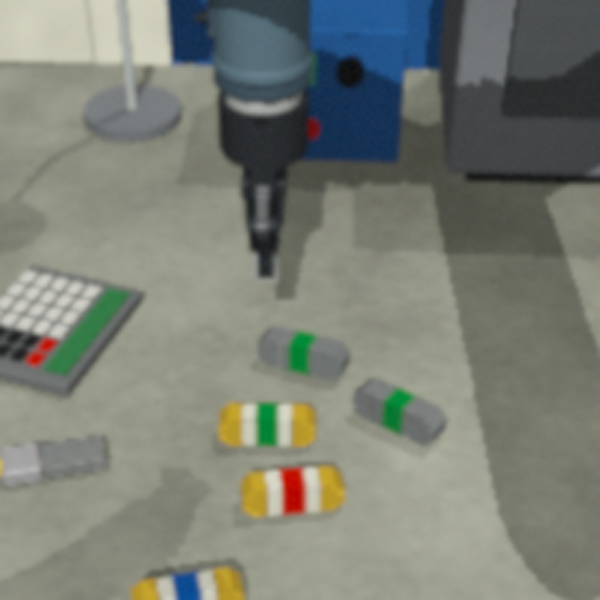

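The side view has the fingertip at about (318,112) and the wrist ray puts its lower edge at z≈0.205 with the TCP reading 0.192. So the real tips stand about 12 mm *behind* the reported TCP, not 25 mm ahead, and the jaws closed just above the fuse. Sideways the pads agree with the reading. I'll work with that measured offset and descend in steps.

```bash
python3 -m pendant '[[[0,0,0.04,0,0,0,-0.3],[0,0,0.04,0,0,0,-0.3],[0,0,0.04,0,0,0,-0.3],[0,0,0.02,0,0,0,-0.3],[0,0,0.02,0,0,0,-0.3],[0,0,0.02,0,0,0,-0.3],[0,0,0,0,0,0,-0.3],[0,0,0,0,0,0,-0.3]]]'
python3 - <<'E'
from h import *
tool((.4762,-.309,.0),91.9); c=snap('wrist','wrist4'); tool(); 
cv2.imwrite('pics/crop4.png',cv2.resize(c['im'][130:400,180:480],None,fx=2,fy=2)[...,::-1])
E
```

```text
time_s: 5.75
eef_pos: [0.4752, -0.3082, 0.0094]
eef_rot: [-0.002, 0.694, 0.72, 0.0]
wrist_force: [-0.4, 0.3, 0.9]
opening: 0.647
t 5.75 pos [ 0.4752 -0.3082  0.0094] xang 92.07 zaxis [-0.0022  0.0022 -1.    ] F [-0.4  0.3  0.9] open 0.647
tool shift [-0.0008  0.001   0.0094]
turn tool z 0.0030274505356067127
t 5.8 pos [ 0.4759 -0.309   0.0104] xang 92.07 zaxis [-5.e-04  5.e-04 -1.e+00] F [ 0.9 -0.7  0.1] open 0.649
```

View pics/crop4.png

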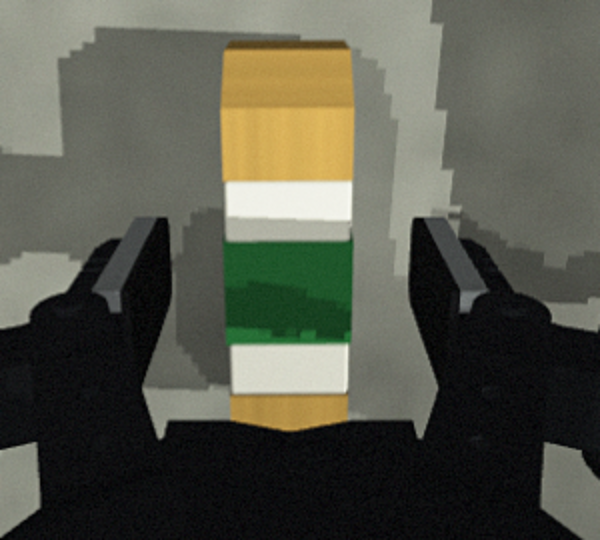

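```bash
python3 -m pendant '[[[0,0,0.008,0,0,0,-0.3],[0,0,0.006,0,0,0,-0.3],[0,0,0,0,0,0,-0.3],[0,0,0,0,0,0,-0.3]]]'
python3 - <<'E'
from h import *
tool((.4762,-.309,-.007),91.9); c=snap('wrist','wrist5'); tool()
for p,P in zip([(245,242),(255,245),(262,242),(392,242),(326,260)],deproj(c,[(245,242),(255,245),(262,242),(392,242),(326,260)])): print(p,P.round(4))
cv2.imwrite('pics/crop5.png',cv2.resize(c['im'][130:400,180:480],None,fx=2,fy=2)[...,::-1])
o,r=ray(c,[(263,239)]);print(o+r*((.465-o[0])/r[:,0])[:,None])
E
```

```text
time_s: 6.2
eef_pos: [0.476, -0.3091, -0.0035]
eef_rot: [-0.0, 0.694, 0.72, 0.0]
wrist_force: [-0.1, -1.0, 0.8]
opening: 0.653
t 6.2 pos [ 0.476  -0.3091 -0.0035] xang 92.08 zaxis [-1.e-04  1.e-04 -1.e+00] F [-0.1 -1.   0.8] open 0.653
tool shift [0.0001 0.0002 0.0035]
turn tool z 0.0030811636342200632
t 6.25 pos [ 0.4761 -0.3092 -0.0033] xang 92.07 zaxis [ 1.e-04 -1.e-04 -1.e+00] F [ 0.9 -0.1  1. ] open 0.65
(245, 242) [ 0.4657 -0.3438  0.0176]
(255, 245) [ 0.466  -0.3391  0.0197]
(262, 242) [ 0.4679 -0.3376  0.012 ]
(392, 242) [ 0.4637 -0.2808  0.0172]
(326, 260) [ 0.4639 -0.3093  0.0359]
[[ 0.465      -0.33649692  0.01536804]]
```

View pics/crop5.png

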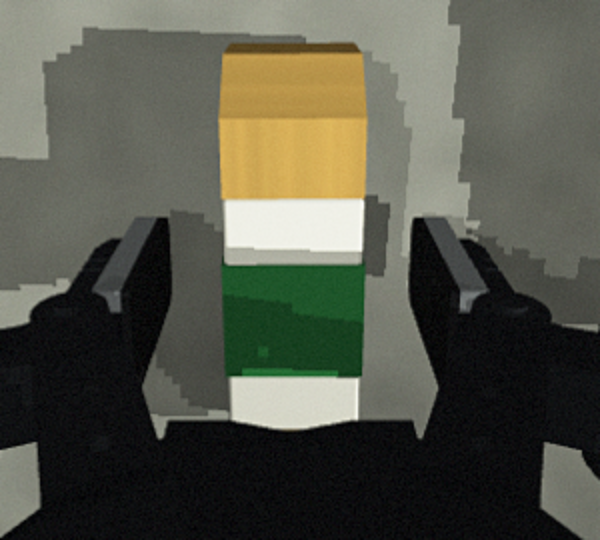

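```bash
python3 -m pendant '[[[0,0,0.004,0,0,0,-0.3],[0,0,0,0,0,0,1],[0,0,0,0,0,0,1],[0,0,0,0,0,0,1],[0,0,0,0,0,0,1],[0,0,0,0,0,0,1],[0,0,0,0,0,0,1],[0,0,0,0,0,0,1]]]'
python3 - <<'E'
from h import *
tool()
E
```

```text
time_s: 7.05
eef_pos: [0.4761, -0.3092, -0.0074]
eef_rot: [0.0, 0.694, 0.72, 0.0]
wrist_force: [-0.1, -0.3, -1.1]
opening: 0.297
t 7.05 pos [ 0.4761 -0.3092 -0.0074] xang 92.08 zaxis [ 1.e-04 -1.e-04 -1.e+00] F [-0.1 -0.3 -1.1] open 0.297
```

Gripped (0.297 ≈ 26 mm). While the fuse stands on the bench its centre (0.018) is 25.4 mm above the TCP reading, so home is TCP z ≈ 0.0226. Lift.

```bash
python3 -m pendant '[[[0,0,-0.01,0,0,0,1],[0,0,-0.03,0,0,0,1],[0,0,-0.04,0,0,0,1],[0,0,-0.04,0,0,0,1],[0,0,-0.04,0,0,0,1],[0,0,0,0,0,0,1],[0,0,0,0,0,0,1]]]'
python3 - <<'E'
from h import *
tool((.594,.158,.1526),71.7); snap('wrist','wrist6')
E
```

```text
time_s: 7.75
eef_pos: [0.4764, -0.3095, 0.1539]
eef_rot: [0.001, 0.694, 0.72, -0.0]
wrist_force: [-0.5, 0.6, -1.8]
opening: 0.295
t 7.75 pos [ 0.4764 -0.3095  0.1539] xang 92.08 zaxis [ 0.0018 -0.0018 -1.    ] F [-0.5  0.6 -1.8] open 0.295
tool shift [0.4629 0.1344 0.0007]
turn tool z 0.35563978775832994
```

View pics/wrist6.png

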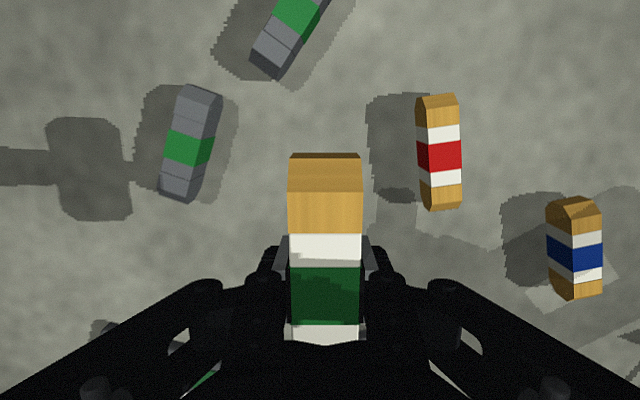

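Held level, band between pads. I'll carry it to just beyond the base so the wrist camera can see the base, and turn to match.

```bash
python3 -m pendant '[[[0.044,0.019,0,0,0,0,1],[0.044,0.019,0,0,0,0,1],[0.044,0.019,0,0,0,0,1],[0.044,0.019,0,0,0,0,1],[0.044,0.019,0,0,0,0,1],[0.044,0.019,0,0,0,0,1],[0.044,0.019,0,0,0,0,1],[0.044,0.019,0,0,0,0,1],[0.044,0.019,0,0,0,0,1],[0.044,0.019,0,0,0,0,1]]]'
python3 -m pendant '[[[0,0,0,0,0,0.119,1],[0,0,0,0,0,0.119,1],[0,0,0,0,0,0.119,1],[0,0,0,0,0,0,1],[0,0,0,0,0,0,1],[0,0,0,0,0,0,1]]]'
python3 - <<'E'
from h import *
tool((.594,.158,.1526),71.7); c=snap('wrist','wrist7')
uv=np.stack(np.meshgrid(np.arange(640),np.arange(400)),-1).reshape(-1,2)
P=deproj(c,uv).reshape(400,640,3); np.save('pics/P7.npy',P)
for lo,hi in((.065,.095),(.027,.034),(.009,.016)):
    m=(P[...,2]>lo)&(P[...,2]<hi)&(np.hypot(P[...,0]-.594,P[...,1]-.158)<.12); q=P[m]
    print(lo,cv2.minAreaRect((q[:,:2]*1000).astype(np.float32)),m.sum())
E
```

```text
time_s: 8.8
eef_pos: [0.6487, 0.1393, 0.1496]
eef_rot: [-0.002, 0.694, 0.72, -0.002]
wrist_force: [1.1, -0.0, -1.1]
opening: 0.293
time_s: 9.4
eef_pos: [0.6495, 0.1373, 0.1515]
eef_rot: [-0.0, 0.81, 0.586, -0.001]
wrist_force: [0.4, -1.2, -1.0]
opening: 0.295
t 9.4 pos [0.6495 0.1373 0.1515] xang 71.74 zaxis [-1.6e-03 -1.0e-04 -1.0e+00] F [ 0.4 -1.2 -1. ] open 0.295
tool shift [ 0.0023 -0.0592 -0.001 ]
turn tool z 0.0006689014978014107
0.065 ((547.298828125, 173.421875), (36.028045654296875, 14.086641311645508), 71.72908782958984) 1587
0.027 ((588.444580078125, 159.41873168945312), (39.96350860595703, 66.9482421875), 71.19783020019531) 1787
0.009 ((601.4905395507812, 151.41473388671875), (82.16735076904297, 207.61013793945312), 64.52308654785156) 8254
```

View pics/wrist7.png

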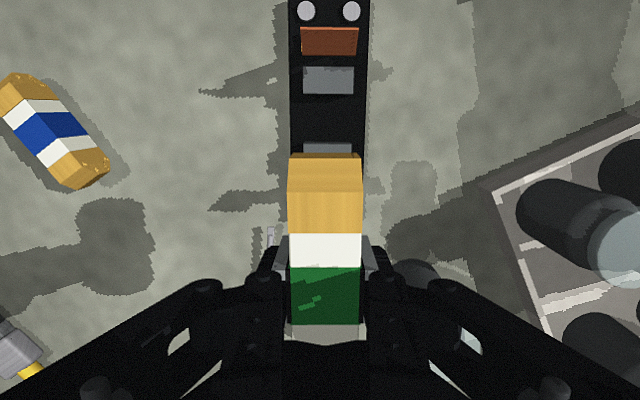

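The wrist view shows the base along the image's vertical axis at columns 288–368, with the far clip at (329,41) and the blue fuse untouched at (55,130). That clip gives the seat as (0.5943, 0.1579) and an axis of −18.3°, which matches the top and side views. Move over it and down to just above the flares.

```bash
python3 -m pendant '[[[0.001,-0.03,0,0,0,0,1],[0.001,-0.029,0,0,0,0,1],[0,0,0.02,0,0,0,1],[0,0,0.02,0,0,0,1],[0,0,0.015,0,0,0,1],[0,0,0.01,0,0,0,1],[0,0,0,0,0,0,1],[0,0,0,0,0,0,1],[0,0,0,0,0,0,1]]]'
python3 - <<'E'
from h import *
tool((.5943,.1579,.0226),71.7); c=snap('wrist','wrist8');tool((.5943,.1579,.0226)); s=snap('side','side8');tool((.5943,.1579,.0226),71.7)
cv2.imwrite('pics/side8c.png',cv2.resize(s['im'][180:330,180:340],None,fx=4,fy=4,interpolation=cv2.INTER_CUBIC)[...,::-1])
E
```

```text
time_s: 10.35
eef_pos: [0.5956, 0.1579, 0.0885]
eef_rot: [0.001, 0.811, 0.585, 0.001]
wrist_force: [0.2, -0.6, -1.2]
opening: 0.298
t 10.35 pos [0.5956 0.1579 0.0885] xang 71.62 zaxis [ 1.8e-03  1.0e-04 -1.0e+00] F [ 0.2 -0.6 -1.2] open 0.298
tool shift [-0.0005 -0.0013  0.0659]
turn tool z -0.0014269872503649417
t 10.4 pos [0.5955 0.158  0.0886] xang 71.62 zaxis [ 1.9e-03  1.0e-04 -1.0e+00] F [-0.1 -0.1 -1.5] open 0.299
tool shift [-0.0005 -0.0013  0.066 ]
t 10.45 pos [0.5954 0.158  0.0885] xang 71.62 zaxis [ 1.8e-03  1.0e-04 -1.0e+00] F [-0.3  0.1 -1.5] open 0.294
tool shift [-0.0005 -0.0012  0.0659]
turn tool z -0.0014060308724532788
```

View pics/wrist8.png

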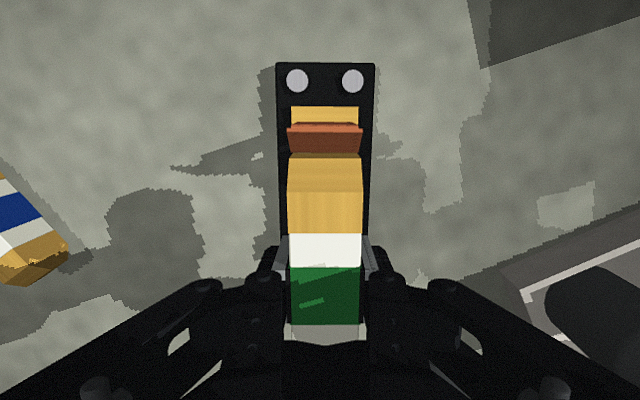

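View pics/side8c.png

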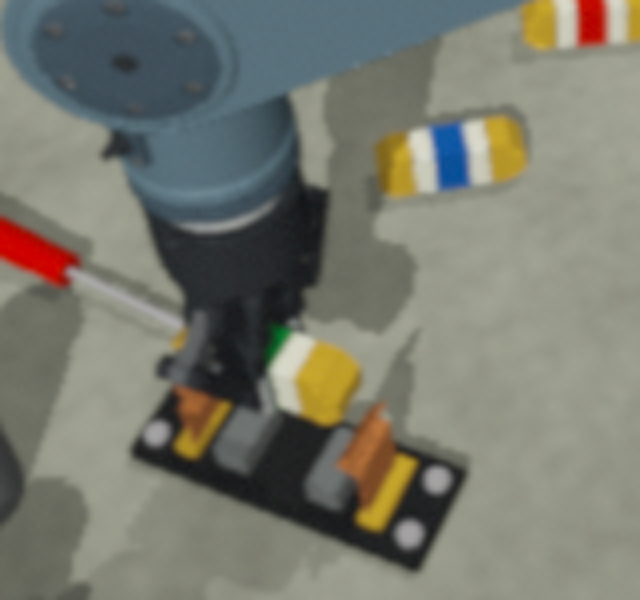

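Sideways the fuse and clip line up in the wrist view: both span columns 287–362, with the clip at row 138. The side view shows the fuse above the base with its lower end facing the clips. I'll trim by about −0.5/−1.5 mm and come down, checking the force.

```bash
python3 -m pendant '[[[-0.0005,-0.0015,0,0,0,0,1],[0,0,0.01,0,0,0,1],[0,0,0.01,0,0,0,1],[0,0,0.006,0,0,0,1],[0,0,0.004,0,0,0,1],[0,0,0,0,0,0,1]]]'
python3 - <<'E'
from h import *
tool((.5943,.1579,.0226),71.7)
E
```

```text
time_s: 11.05
eef_pos: [0.5929, 0.1578, 0.0567]
eef_rot: [-0.0, 0.811, 0.585, -0.0]
wrist_force: [1.6, -1.0, -0.8]
opening: 0.3
t 11.05 pos [0.5929 0.1578 0.0567] xang 71.61 zaxis [-6.e-04 -2.e-04 -1.e+00] F [ 1.6 -1.  -0.8] open 0.3
tool shift [0.0005 0.0013 0.0341]
turn tool z -0.0015176032196666522
```

```bash
python3 -m pendant '[[[0,0.0005,0.002,0,0,0,1],[0,0,0.003,0,0,0,1],[0,0,0.003,0,0,0,1],[0,0,0.002,0,0,0,1],[0,0,0,0,0,0,1]]]'
python3 - <<'E'
from h import *
tool((.5943,.1579,.0226),71.7)
E
```

```text
time_s: 11.55
eef_pos: [0.5947, 0.1581, 0.0487]
eef_rot: [0.001, 0.811, 0.585, 0.001]
wrist_force: [-0.3, 1.1, 5.2]
opening: 0.296
t 11.55 pos [0.5947 0.1581 0.0487] xang 71.62 zaxis [ 2.6e-03  5.0e-04 -1.0e+00] F [-0.3  1.1  5.2] open 0.296
tool shift [-0.0003 -0.0004  0.0261]
turn tool z -0.0014463014269829877
```

Contact is symmetric, about 6 N upward with little side force. Press on.

```bash
python3 -m pendant '[[[0,0,0.003,0,0,0,1],[0,0,0.003,0,0,0,1],[0,0,0.003,0,0,0,1],[0,0,0.003,0,0,0,1],[0,0,0,0,0,0,1]]]'
python3 -m pendant '[[[0,0,0.003,0,0,0,1],[0,0,0.003,0,0,0,1],[0,0,0.003,0,0,0,1],[0,0,0.002,0,0,0,1],[0,0,0,0,0,0,1]]]'
python3 - <<'E'
from h import *
tool((.5943,.1579,.0226),71.7)
E
```

```text
time_s: 12.05
eef_pos: [0.5928, 0.1578, 0.0344]
eef_rot: [-0.0, 0.811, 0.585, -0.001]
wrist_force: [0.8, 0.0, -3.2]
opening: 0.295
time_s: 12.55
eef_pos: [0.5927, 0.1577, 0.0234]
eef_rot: [-0.0, 0.811, 0.585, -0.001]
wrist_force: [0.2, -0.9, -5.3]
opening: 0.296
t 12.55 pos [0.5927 0.1577 0.0234] xang 71.62 zaxis [-1.8e-03 -2.0e-04 -1.0e+00] F [ 0.2 -0.9 -5.3] open 0.296
tool shift [0.0007 0.0015 0.0008]
turn tool z -0.0014089822818557085
```

```bash
python3 -m pendant '[[[0,0.0005,0.001,0,0,0,1],[0,0,0.001,0,0,0,1],[0,0,0,0,0,0,1]]]'
python3 - <<'E'
from h import *
tool((.5943,.1579,.0226),71.7); c=snap('side','side9');snap('wrist','wrist9')
cv2.imwrite('pics/side9c.png',cv2.resize(c['im'][200:330,180:340],None,fx=4,fy=4,interpolation=cv2.INTER_CUBIC)[...,::-1]);tool()
E
```

```text
time_s: 12.85
eef_pos: [0.5941, 0.1576, 0.0226]
eef_rot: [0.0, 0.811, 0.585, 0.0]
wrist_force: [0.3, -0.1, -3.6]
opening: 0.293
t 12.85 pos [0.5941 0.1576 0.0226] xang 71.62 zaxis [ 0.  0. -1.] F [ 0.3 -0.1 -3.6] open 0.293
tool shift [ 0.0003  0.0002 -0.    ]
turn tool z -0.0013951746172189416
t 12.95 pos [0.594  0.1576 0.0226] xang 71.62 zaxis [ 1.e-04 -0.e+00 -1.e+00] F [-0.  -1.  -2.4] open 0.297
```

View pics/side9c.png

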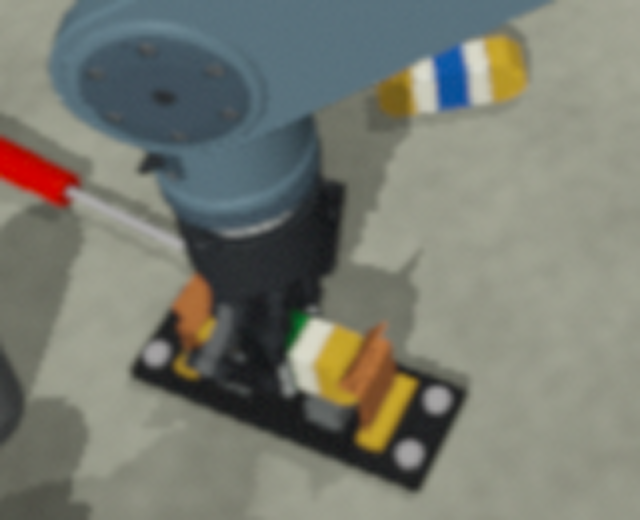

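View pics/wrist9.png

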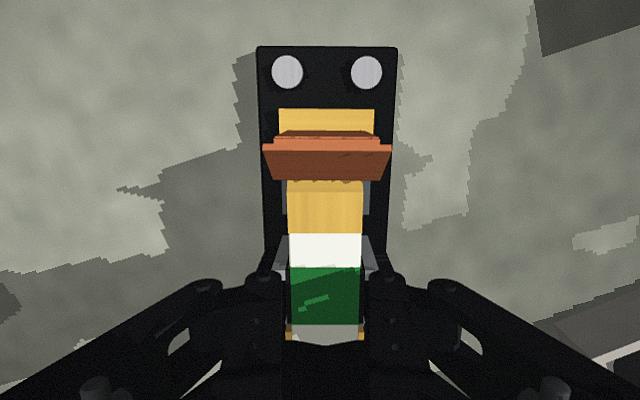

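Both clips lie over the bevels. The fuse has stopped at 0.0226, the expected home. Press a little more to confirm it is bottomed.

```bash
python3 -m pendant '[[[0,0,0.0015,0,0,0,1],[0,0,0.0015,0,0,0,1],[0,0,0,0,0,0,1],[0,0,0,0,0,0,1]]]'
```

```text
time_s: 13.35
eef_pos: [0.5951, 0.1579, 0.0225]
eef_rot: [0.0, 0.811, 0.585, 0.001]
wrist_force: [-8.1, -1.2, 16.2]
opening: 0.297
```

Bottomed: +16 N and z unchanged. Ease off, open and retreat.

```bash
python3 -m pendant '[[[0,0,-0.0025,0,0,0,1],[0,0,0,0,0,0,-0.3],[0,0,0,0,0,0,-0.3],[0,0,0,0,0,0,-0.3],[0,0,0,0,0,0,-0.3],[0,0,0,0,0,0,-0.3]]]'
python3 -m pendant '[[[0,0,-0.01,0,0,0,-0.3],[0,0,-0.03,0,0,0,-0.3],[0,0,-0.04,0,0,0,-0.3],[0,0,-0.04,0,0,0,-0.3],[0,0.04,-0.03,0,0,0,-0.3],[0,0.04,0,0,0,0,-0.3],[0,0,0,0,0,0,-0.3],[0,0,0,0,0,0,-0.3]]]'
python3 - <<'E'
from h import *
tool(); uv=np.stack(np.meshgrid(np.arange(640),np.arange(400)),-1).reshape(-1,2)
for n in('wrist','side'):
    c=snap(n,n+'10'); P=deproj(c,uv).reshape(400,640,3)
    a=np.array([.9496,-.3136]); d=P[...,:2]-[.5943,.1579]; s=d@a; w=d@[.3136,.9496]
    ok=(abs(w)<.011)&(P[...,2]>.04)&(P[...,2]<.1)
    for lo in range(-60,60,10):
        m=ok&(s>lo/1e3)&(s<(lo+10)/1e3)
        if m.sum()>3: print(n,lo,m.sum(),np.percentile(P[m][:,2],[10,50,90]).round(4))
c=np.load('pics/side10.npz');cv2.imwrite('pics/side10c.png',cv2.resize(c['im'][200:330,180:340],None,fx=4,fy=4,interpolation=cv2.INTER_CUBIC)[...,::-1])
E
```

```text
time_s: 13.95
eef_pos: [0.594, 0.1576, 0.0219]
eef_rot: [-0.0, 0.811, 0.585, -0.0]
wrist_force: [-0.2, -0.7, 0.3]
opening: 0.648
time_s: 14.75
eef_pos: [0.6701, 0.132, 0.172]
eef_rot: [-0.0, 0.811, 0.585, -0.0]
wrist_force: [-0.1, 0.3, -0.2]
opening: 0.65
t 14.75 pos [0.6701 0.132  0.172 ] xang 71.57 zaxis [-6.e-04  1.e-04 -1.e+00] F [-0.1  0.3 -0.2] open 0.65
wrist -60 421 [0.0756 0.079  0.082 ]
wrist -50 592 [0.0636 0.069  0.0738]
wrist -40 449 [0.0652 0.0661 0.067 ]
wrist -30 445 [0.0653 0.0662 0.0671]
wrist -20 416 [0.0653 0.0662 0.0672]
wrist -10 413 [0.0657 0.0666 0.0676]
wrist 0 404 [0.0657 0.0666 0.0676]
wrist 10 404 [0.0654 0.0663 0.0672]
wrist 20 377 [0.0651 0.0661 0.067 ]
wrist 30 370 [0.0652 0.0661 0.067 ]
wrist 40 394 [0.0635 0.067  0.0717]
wrist 50 376 [0.0741 0.0782 0.0823]
side -60 77 [0.0466 0.0596 0.0802]
side -50 32 [0.0624 0.0648 0.0702]
side -40 40 [0.0632 0.0654 0.0667]
side -30 39 [0.0632 0.0646 0.0663]
side -20 39 [0.0637 0.0654 0.0667]
side -10 39 [0.0628 0.0654 0.0671]
side 0 39 [0.0637 0.0656 0.0671]
side 10 35 [0.0637 0.0648 0.0667]
side 20 38 [0.063  0.0648 0.0664]
side 30 36 [0.0633 0.0652 0.0671]
side 40 55 [0.062  0.0684 0.0734]
side 50 39 [0.0737 0.0773 0.0819]
```

View pics/wrist10.png

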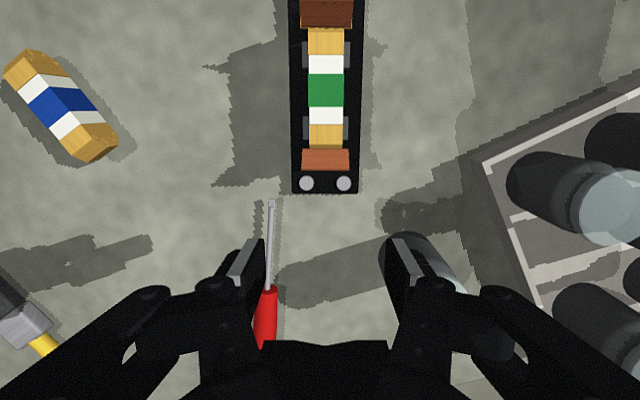

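View pics/side10c.png

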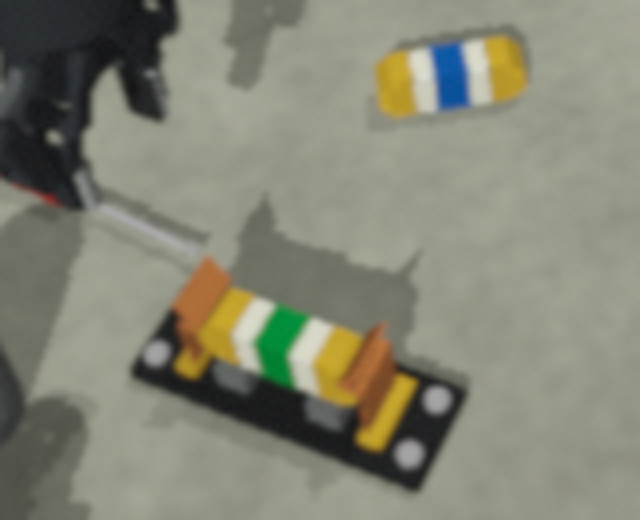

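The wrist view (green band at 326,90) and the side view show the fuse seated between both clips. Its top is level at 0.066 along the whole length, and the robot is clear of everything. Handing in.

```bash
python3 - <<'E'
from h import *
print(ctrl.hand_in())
E
```

```text
the job is handed in; nothing more can be done
None
```

The green-banded fuse is seated in the black base, let go, and the job is handed in. I finished the moves at about 14.8 s of the 38 s allowed; hand-in gives no verdict.

- **First grasp missed:** the jaws closed just above the fuse and moved nothing. The fingertips measured about 12 mm behind the reported TCP, not 25 mm ahead as stated. I worked from the measured offset and the second grasp held (opening 0.297, about 26 mm).
- **Pressing in:** I measured about 5 N upward as the fuse met the clips, then a downward pull as they snapped over. A further push gave 16 N up with no more travel, at the TCP height predicted for home (0.0226 m). I then released and backed off, and the wrist force read about zero.
- **Last checks:** the fuse top reads level within 1 mm along its length. The wrist camera puts it at 0.066 m and the side camera at 0.065 m, against 0.066 m expected. Both clips lie over its ends, in line with the base.
- **Other parts:** the blue fuse was still in place at the end. The red and grey ones were never touched, but I last saw them before the carry.

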